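# Tuck the trolley shelf's edging strip under the lapped deck sheet and hold it pressed

## Robot

A 6-joint arm with a two-finger parallel gripper is mounted at the origin on the work surface. World frame = base frame: x ahead of the robot, y to its left, z up, the work surface at z = 0. Lengths are in m, angles in rad, forces in N, time in s.
With the tool pointing down it reaches from about 0.35 to 0.875 m from the base axis. Payload 4.2 kg.
Tool frame: the origin (TCP) lies midway between the tips of the shut fingers; the grasp point (between the pads) lies grasp_offset behind it (grasp_offset is the distance from the TCP to the grasp point, in m); z points along the fingers, y is the line along which they close (so a half turn about z gives the same grasp; the last joint's range is limited). The gripper opens to 85 mm and grips with 20 to 120 N. Pads are 22 mm wide; open, the fingers measure 114 mm over their backs; the gripper's body (76 mm by 85 mm) begins 54 mm behind the grasp point. The pads swing forward as they close: fully open they stand 13 mm farther back than shut.
Start: joints at [-0.883, 0.385, 0.008, 0, -1.194, -0.259], TCP at [0.26, -0.568, 0.231] pointing down, gripper open.
Joint ranges: [-3.14, 3.14], [-1.21, 2.06], [-1.07, 1.41], [-3.16, 2.05], [-2.99, -0.16], [-3.1, 3.1]. Speed limits (rad/s): [2.79, 2.79, 3.14, 3.14, 3.14, 3.14].

## Interface

Orientations are given as a unit quaternion [x, y, z, w].
In Python, from cell import * gives the robot as it stands.
- The arm moves only by the shell command python3 -m creep 'ROWS'. ROWS is JSON, a list that holds one entry, the list of rows, each a list of 7 numbers: the shift along the tool's x, y, z normalised to -1 to 1, where 1 is 0.04 m, then the turn, a rotation vector about the tool's x, y, z normalised to -1 to 1, where 1 is 0.12 rad, then the closure, from 0 (fully open) to 1 (shut). In form: [[[tx, ty, tz, rx, ry, rz, fingers], ...]]. A call has 1 to 5 rows; each row shifts and turns the commanded pose from where the row before left it, along the tool's axes as they then stand; what a row does not reach is not made up. A row lasts 1/10 s, in which the tool goes at most 50 mm and 8.59 degrees, less where a joint would pass 70% of its speed; a pose out of reach is approached as far as the arm can. A call with a number of a shift or a turn outside -1 to 1 is refused whole. A call with a gripper value outside its range is refused whole. The fingers move at their own pace and stop on an object; the grip force is fixed at half the most. Time passes only in rows, so rows that do not move let the fingers close. It gives the time, the measured TCP pose, the force, the opening and the grip force at its end, in the units of the state.
- get_obs(): the state, without advancing time (a new reading comes with each control period).
- capture(name): name is "scene" or "top" or "wrist"; returns (picture, depth): 400x640x3 uint8, red, green, blue; 400x640 float32, m along the optical axis (not along the pixel's ray), 0 where there is no reading.
- camera_model(name): a dict with "camera_matrix" (3x3 intrinsics, pixels), "R" (3x3) and "t" (3): a world point X has camera coordinates R X + t. Camera axes: x right, y down, z forward; pixel columns grow to the right and rows downward; lengths in m; the calibration is good to about 2 mm. The wrist camera is an equidistant fisheye: a pixel r from the principal point sees the ray r / f radians off the axis. A picture is of the moment at which its call begins: read the wrist's pose just before it. camera_model takes no time and is no camera call; for the wrist camera it gives the pose at the moment of the call.
- job_done(): hands the job in; it is judged then, once.
The state is a dict: "time_s": time; "q": joint angles; "qd": joint speeds; "effort": joint torques, N m; "eef_pos": TCP position; "ee_rot": TCP orientation; "contact_force": force on the tool from outside, world axes, zero at the start; "torque": the same for the moment, N m; "opening": finger opening in m; "finger_force": force on a finger pad.
Only numpy, scipy, OpenCV 4.12 (cv2) and the standard library are available. Lean on these libraries where they do the work, as an engineer would, in place of code of your own. Each camera call takes 0.05 s, during which the arm holds its last target. There are 200 camera calls.

## Task

Pick up the loose edging strip with the blue bumper bead and slide its plain edge under the lapped deck sheet of the trolley shelf, in the open bay between the two fitted sections, fully home against the stop, without lifting the sheet. Then press the strip down firmly, flat on the board, so that its adhesive backing takes, and finish still holding it pressed down. Leave the two green canisters and the small red-lidded tin alone.

Things in the scene. Friction and masses are not known exactly. Their poses are not given: they have to be found in the camera images.
- strip: Loose edging strip, rigid, 0.22 to 0.37 kg, right way up on the bench: steel plate 4 mm thick, footprint 84 mm (own x) by 200 mm (y), with a blue square-sided bumper bead along its -x side (x -42 to -28 mm, 26 mm high from the underside, full length). The plain edge at x = +42 mm is the one to tuck. Origin: centre of the footprint, on the underside; z up.
- bead_top (a point): Top middle of the strip's bead, at (-35, 0, 26) mm in the strip's frame. The bead is 14 mm wide: pinch it across from above, fingers closing along the strip's x; the inner finger stands over the plate, so keep the tips above its 4 mm.
- strip_edge (a point): Middle of the strip's plain edge (the one to tuck), on the underside: at (42, 0, 0) mm in the strip's frame.
- shelf: Lift-out trolley shelf, fixed on the bench: steel tray 440 mm wide (own y), x -54 mm (open near edge) to 280 mm (56 mm high back). Origin: on the bench under the middle of the lapped sheet's free edge; +x: tucking direction; z up. Like edging is already fitted at |y| 113 to 213 mm (beads 26 mm high on the board, x -54 to -40 mm); the bay between, 226 mm wide, is open.
- board: Black board of the shelf on which the strip must lie, top 24 mm above the bench, flat from the shelf's x = -54 mm inwards. Origin: centre of its underside, 4 mm above the bench, at x = 109.5 mm in the shelf's frame.
- lap_edge (a point): Middle of the lap's mouth: on the board's top (24 mm above the bench) under the free edge of the sheet; (0, 0, 24) mm in the shelf's frame, same axes. The gap from board to sheet is 8 mm. A grey packing bar under the sheet, 30 mm in (+x), is the stop: home, the bead is in line with the fitted beads and 40 mm of the plate still show.
- lap (a joint): Lift of the lapped aluminium sheet over the bay (rad): 0 flat, grows as its free edge rises. Sheet 2.5 mm thick, 210 mm wide, underside 8 mm above the board; free edge at the shelf's x = 0, screwed edge (the hinge line) at x = 125 mm. 0.18 kg and 1 Nm/rad: about 1 N under the free edge raises it.
- canister_a: Bystander: dark green closed canister, 63 mm diameter, 117 mm high, standing on the back of the shelf's deck (34.5 mm above the bench). Origin: centre of its foot.
- canister_b: Bystander: a second canister, the same, standing on the back of the shelf's deck.
- tin: Bystander: small closed primer tin with a red lid, 48 mm diameter, 48 mm high, standing on the bench ahead of the robot. Origin: centre of its foot.

How it is judged:
By the outcome, as a careful person would: the job done as asked, in the order asked, and still so for the second after the job is handed in, while the arm keeps its last pose, push and grip.
It also fails if it takes over 46 s, if anything falls off the work surface, if the arm or the gripper's body presses on something with over 40 N, if the wrist force passes 120 N, or if a joint passes its speed limit or range.

## Working session

There is one attempt and no reset: what is moved stays moved. The work goes in short steps, Python scripts to look and compute and a shell command to move; the robot and the scene stay as the last step left them, time stands still between calls to the robot, and variables do not carry over. Pictures are saved under pics/ and viewed, at most 10 in all, crops included, and the job is handed in when it is done.

```bash
ls; mkdir -p pics
python3 - <<'E'
from cell import *
import cv2, numpy as np
o=get_obs(); print({k:np.round(v,3) for k,v in o.items()})
for n in ["scene","top"]:
    p,d=capture(n); cv2.imwrite(f"pics/{n}0.png",p[:,:,::-1]); np.savez(f"pics/{n}0.npz",p=p,d=d)
    m=camera_model(n); print(n,np.round(m["camera_matrix"],1).tolist(),np.round(m["R"],3).tolist(),np.round(m["t"],3))
E
```

```text
pics
{'time_s': np.float64(0.0), 'q': array([-8.830e-01,  3.860e-01,  7.000e-03, -1.000e-03, -1.194e+00,
       -2.590e-01]), 'qd': array([ 0.   ,  0.001, -0.002, -0.   ,  0.   ,  0.001]), 'effort': array([ 1.0000e-03, -3.9229e+01,  1.8840e+01,  4.1860e+00, -5.0000e-03,
       -0.0000e+00]), 'eef_pos': array([ 0.26 , -0.568,  0.23 ]), 'ee_rot': array([-0.213,  0.977,  0.001, -0.   ]), 'contact_force': array([-0.039,  0.663,  0.14 ]), 'torque': array([ 0.016, -0.024,  0.044]), 'finger_force': np.float64(0.0), 'opening': np.float64(0.085)}
scene [[479.0, 0.0, 321.4], [0.0, 479.0, 196.1], [0.0, 0.0, 1.0]] [[-0.118, 0.993, 0.008], [0.727, 0.092, -0.68], [-0.676, -0.074, -0.733]] [ 0.075 -0.365  1.729]
top [[465.5, 0.0, 318.4], [0.0, 465.5, 187.6], [0.0, 0.0, 1.0]] [[0.003, -1.0, -0.008], [-0.986, -0.001, -0.165], [0.165, 0.009, -0.986]] [0.015 0.592 1.059]
```

View pics/top0.png

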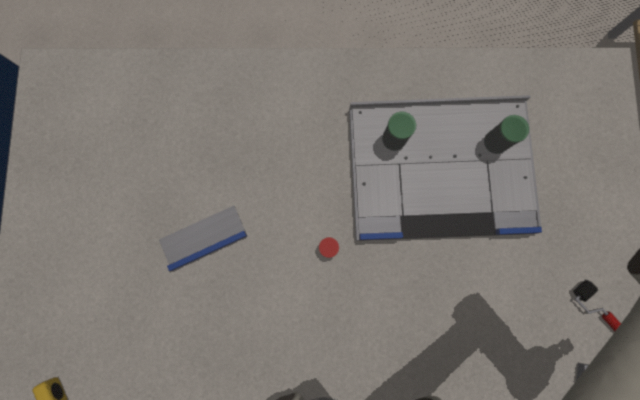

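View pics/scene0.png

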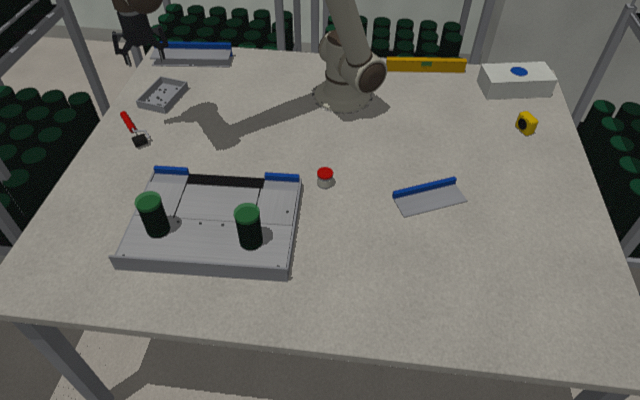

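The top view shows the strip near (205,240), with its bead running from (170,268) to (245,235). The tin is at (329,248). The shelf beads are at (360–402,236) and (497–540,230), with the black bay between them. The scene view confirms this: strip bead at (395–457,190), shelf beads at (171,171) and (282,177).

```bash
cat > h.py <<'E'
import cv2, numpy as np
from cell import *
def cloud(n,d,m=None):
    m=m or camera_model(n); K=m["camera_matrix"]; v,u=np.mgrid[:400,:640]
    r=np.stack([(u-K[0,2])/K[0,0],(v-K[1,2])/K[1,1],np.ones_like(d)],-1)*d[...,None]
    return (r-m["t"])@m["R"]
def blue(p):
    h=cv2.cvtColor(p,cv2.COLOR_RGB2HSV); return cv2.inRange(h,(105,120,50),(130,255,255))
def ray(n,uv):
    m=camera_model(n);K=m["camera_matrix"];C=-m["R"].T@m["t"]
    return C,m["R"].T@np.array([(uv[0]-K[0,2])/K[0,0],(uv[1]-K[1,2])/K[1,1],1.])
def onplane(n,uv,z):
    C,r=ray(n,uv); return C+r*(z-C[2])/r[2]
def tri(a,b):
    (C1,r1),(C2,r2)=a,b; A=np.stack([r1,-r2],1); s=np.linalg.lstsq(A,C2-C1,rcond=None)[0]
    P,Q=C1+s[0]*r1,C2+s[1]*r2; return (P+Q)/2,np.linalg.norm(P-Q)
E
python3 - <<'E'
from h import *
np.set_printoptions(precision=4,suppress=True)
for n in ["top","scene"]:
    f=np.load(f"pics/{n}0.npz"); P=cloud(n,f["d"]); b=blue(f["p"])
    c,l,s,_=cv2.connectedComponentsWithStats(b)
    for i in range(1,c):
        if s[i,4]<60: continue
        mk=(l==i); Q=P[mk&(f["d"]>0)]; zt=np.percentile(Q[:,2],[5,50,90])
        T=Q[Q[:,2]>zt[2]-.006]; 
        r=cv2.minAreaRect(np.argwhere(mk)[:,::-1].astype(np.float32))
        print(n,s[i],"z",zt,"c",T.mean(0)); print("  box",cv2.boxPoints(r).round(1).tolist())
        R=cv2.minAreaRect(T[:,:2].astype(np.float32)); print("  world rect",R)
    # strip plate, board, sheet heights
    if n=="top":
        for nm,uv in dict(plate=(200,235),bench=(250,300),board=(450,226),sheet=(450,195),fit=(380,223),tin=(329,248)).items():
            u,v=uv; print(nm,np.median(P[v-3:v+4,u-3:u+4].reshape(-1,3),0))
E
```

```text
top [499 227  42   7 191] z [0.0458 0.0489 0.0518] c [ 0.4912 -0.4552  0.0492]
  box [[498.8999938964844, 229.10000610351562], [539.9000244140625, 226.89999389648438], [540.2000122070312, 231.6999969482422], [499.1000061035156, 233.8000030517578]]
  world rect ((0.4910430610179901, -0.4553171396255493), (0.011044931598007679, 0.095979705452919), 3.087867498397827)
top [168 232  77  38 362] z [0.0229 0.0265 0.0291] c [0.4423 0.2844 0.0267]
  box [[167.5, 265.79998779296875], [242.6999969482422, 231.10000610351562], [244.60000610351562, 235.3000030517578], [169.5, 270.0]]
  world rect ((0.44333675503730774, 0.28239384293556213), (0.011237353086471558, 0.19443044066429138), 25.206321716308594)
top [361 233  42   6 183] z [0.0462 0.0494 0.0518] c [ 0.4779 -0.1317  0.0495]
  box [[360.79998779296875, 234.1999969482422], [401.8999938964844, 232.60000610351562], [402.1000061035156, 237.0], [361.0, 238.60000610351562]]
  world rect ((0.47805508971214294, -0.1322253793478012), (0.010330838151276112, 0.09621916711330414), 2.4474470615386963)
plate [0.4814 0.3054 0.0037]
bench [0.3269 0.1793 0.
[... 1092 characters left out ...]
e [265 173  34   9 248] z [0.0325 0.0461 0.0505] c [ 0.4818 -0.1335  0.0485]
  box [[264.6000061035156, 179.3000030517578], [265.1000061035156, 172.10000610351562], [298.3999938964844, 174.1999969482422], [298.0, 181.39999389648438]]
  world rect ((0.4813786447048187, -0.13393747806549072), (0.01876690983772278, 0.09612399339675903), 4.594987392425537)
scene [393 177  63  22 438] z [0.0098 0.0224 0.0267] c [0.4483 0.2769 0.0247]
  box [[391.6000061035156, 191.60000610351562], [454.5, 175.89999389648438], [456.1000061035156, 182.5], [393.29998779296875, 198.1999969482422]]
  world rect ((0.44690388441085815, 0.27887994050979614), (0.01873784326016903, 0.19887906312942505), 25.176286697387695)
```

Bench, bead and board heights from depth agree with the text. Shelf yaw is about 2.3° and the lap mouth is at about (0.532,-0.292). The strip yaw is about 25.2°, with the bead middle near (0.445,0.281). I'll turn the tool first.

```bash
python3 -m creep '[[[0,0,0,0,0,-1,0],[0,0,0,0,0,-1,0],[0,0,0,0,0,-1,0],[0,0,0,0,0,-1,0],[0,0,0,0,0,-1,0]]]'; python3 -c "
from cell import *
print(get_obs()['q'])"
```

```text
time_s: 0.6
eef_pos: [0.2597, -0.5681, 0.2307]
ee_rot: [-0.494, 0.869, 0.001, 0.0]
contact_force: [-0.7, -0.6, 0.0]
opening: 0.0856
finger_force: 0.0
[-8.83384646e-01  3.85202033e-01  7.11128227e-03 -3.26856487e-04
 -1.19396602e+00  3.46366500e-01]
```

```bash
cat >> h.py <<'E'
from scipy.spatial.transform import Rotation as Ro
np.set_printoptions(precision=4,suppress=True)
def delta(pos,yaw_y):
    """units (tool axes) to go from the measured pose to TCP pos, tool z down, tool y at yaw_y deg"""
    o=get_obs(); R=Ro.from_quat(o["ee_rot"]); a=np.radians(yaw_y); y=np.array([np.cos(a),np.sin(a),0]); z=np.array([0,0,-1.])
    T=Ro.from_matrix(np.stack([np.cross(y,z),y,z],1))
    print("pos",o["eef_pos"],"d units",R.inv().apply(np.array(pos)-o["eef_pos"])/.04,"in target axes",T.inv().apply(np.array(pos)-o["eef_pos"])/.04,
     "rot units",(R.inv()*T).as_rotvec()/.12,"F",o["contact_force"],"M",o["torque"],"q",o["q"],"t",o["time_s"],"op",o["opening"],o["finger_force"])
E
python3 -c "
from h import *
delta([.445,.281,.2],205.2)"
```

```text
pos [ 0.2597 -0.5681  0.2307] d units [-20.6068   6.8812   0.7884] in target axes [-17.2346 -13.2285   0.7663] rot units [ 0.0054  0.0099 -8.1413] F [-0.6594 -0.5812  0.0212] M [ 0.0233 -0.028   0.0004] q [-0.8834  0.3852  0.0071 -0.0003 -1.194   0.3464] t 0.6 op 0.08558376523935246 0.0
```

```bash
python3 -m creep '[[[0,0,0,0,0,-1,0],[0,0,0,0,0,-1,0],[0,0,0,0,0,-1,0],[0,0,0,0,0,-1,0],[0,0,0,0,0,-1,0]]]' >/dev/null
python3 -m creep '[[[0,0,0,0,0,-1,0],[0,0,0,0,0,-1,0],[0,0,0,0,0,-1,0],[0,0,0,0,0,-0.14,0],[-0.5,-0.4,0,0,0,0,0]]]' >/dev/null
python3 -m creep '[[[-0.96,-0.73,0,0,0,0,0],[-0.96,-0.73,0,0,0,0,0],[-0.96,-0.73,0,0,0,0,0],[-0.96,-0.73,0,0,0,0,0],[-0.96,-0.73,0,0,0,0,0]]]' >/dev/null
python3 -m creep '[[[-0.96,-0.73,0,0,0,0,0],[-0.96,-0.73,0,0,0,0,0],[-0.96,-0.73,0,0,0,0,0],[-0.96,-0.73,0,0,0,0,0],[-0.96,-0.73,0,0,0,0,0]]]' >/dev/null
python3 -m creep '[[[-0.96,-0.73,0,0,0,0,0],[-0.96,-0.73,0,0,0,0,0],[-0.96,-0.73,0,0,0,0,0],[-0.96,-0.73,0,0,0,0,0],[-0.96,-0.73,0,0,0,0,0]]]' >/dev/null
python3 -m creep '[[[-0.96,-0.73,0.25,0,0,0,0],[-0.96,-0.73,0.25,0,0,0,0],[-0.5,-0.35,0.25,0,0,0,0],[0,0,0,0,0,0,0]]]'
python3 - <<'E'
from h import *
delta([.445,.281,.12],205.2)
m=camera_model("wrist"); p,d=capture("wrist"); cv2.imwrite("pics/w1.png",p[:,:,::-1]); np.savez("pics/w1.npz",p=p,d=d,**m)
print(m)
E
```

```text
time_s: 3.5
eef_pos: [0.4451, 0.284, 0.199]
ee_rot: [0.843, -0.538, -0.0, 0.002]
contact_force: [-0.4, -1.5, 0.1]
opening: 0.0856
finger_force: 0.0
pos [0.4451 0.284  0.199 ] d units [0.0651 0.0283 1.9746] in target axes [0.0672 0.0352 1.9744] rot units [ 0.0277 -0.0095 -0.0354] F [-0.3809 -1.4744  0.0576] M [0.0179 0.0508 0.0294] q [ 0.8752  0.2492 -0.2755 -0.0004 -1.0496 -0.4394] t 3.5 op 0.08560430317838698 0.0
{'camera_matrix': array([[309.7069,   0.    , 318.6286],
       [  0.    , 309.7069, 194.5891],
       [  0.    ,   0.    ,   1.    ]]), 'R': array([[-0.9069, -0.4214,  0.0036],
       [-0.4018,  0.8672,  0.2943],
       [-0.1272,  0.2654, -0.9557]]), 't': array([ 0.5218, -0.0958,  0.3294])}
```

View pics/w1.png

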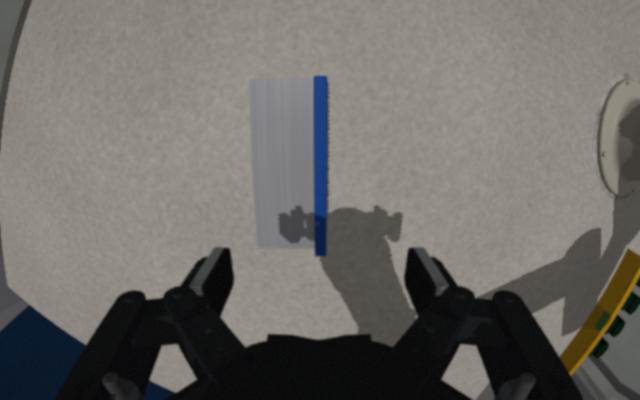

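The wrist view shows the bead upright between the fingers, at columns 314–327 and rows 76–255, with the plate on its left. I'll refine with fisheye rays at bead height and check against depth.

```bash
cat >> h.py <<'E'
def fish(f,uv):
    K=f["camera_matrix"]; xy=(np.asarray(uv,float)-K[:2,2])/K[0,0]; th=np.linalg.norm(xy,axis=-1,keepdims=True)
    return np.concatenate([xy/th*np.sin(th),np.cos(th)],-1)
def fplane(f,uv,z):
    C=-f["R"].T@f["t"]; r=fish(f,uv)@f["R"]; return C+r*((z-C[2])/r[:,2])[:,None]
def fdepth(f,uv):
    uv=np.asarray(uv).astype(int); r=fish(f,uv); d=f["d"][uv[:,1],uv[:,0]]
    return (r/r[:,2:]*d[:,None]-f["t"])@f["R"]
E
python3 - <<'E'
from h import *
f=np.load("pics/w1.npz"); b=blue(f["p"]); c,l,s,_=cv2.connectedComponentsWithStats(b)
i=[j for j in range(1,c) if 300<s[j,0]<340 and s[j,4]>500][0]; uv=np.argwhere(l==i)[:,::-1]
P=fplane(f,uv,.026); print(s[i],cv2.minAreaRect(P[:,:2].astype(np.float32)))
D=fdepth(f,uv); print("depth z",np.percentile(D[:,2],[5,50,95])); T=D[D[:,2]>.02]; print(cv2.minAreaRect(T[:,:2].astype(np.float32)),T.mean(0))
E
```

```text
[ 314   77   13  179 2135] ((0.4437865912914276, 0.2797154486179352), (0.012384631671011448, 0.19523802399635315), 25.195796966552734)
depth z [0.0238 0.0254 0.0266]
((0.4436699151992798, 0.2800879180431366), (0.012367517687380314, 0.19635620713233948), 25.118499755859375) [0.4475 0.2719 0.0263]
```

```bash
python3 -m creep '[[[0.05,0.04,1,0.03,0,-0.03,0],[0.05,0.04,1,0,0,0,0],[0,0,1,0,0,0,0],[0,0,0.75,0,0,0,0],[0,0,0,0,0,0,0]]]'
python3 -c "
from h import *
delta([.4437,.280,.010],205.15)"
```

```text
time_s: 4.05
eef_pos: [0.4424, 0.2735, 0.0482]
ee_rot: [0.843, -0.538, 0.0, 0.003]
contact_force: [-0.4, -1.1, -0.2]
opening: 0.0854
finger_force: 0.0
pos [0.4424 0.2735 0.0482] d units [-0.137  -0.1032  0.9539] in target axes [-0.1336 -0.099   0.9548] rot units [ 0.0406 -0.0264 -0.0296] F [-0.3665 -1.0535 -0.2058] M [-0.0265  0.0449  0.0235] q [ 0.8665  0.4252 -0.4712  0.0014 -0.6802 -0.4322] t 4.05 op 0.08544983570242028 0.0
```

```bash
python3 -m creep '[[[-0.13,-0.1,0.5,0.04,-0.03,-0.03,0],[0,0,0.3,0,0,0,0],[0,0,0.15,0,0,0,0],[0,0,0,0,0,0,0]]]'
python3 -c "
from h import *
delta([.4437,.280,.010],205.15)"
```

```text
time_s: 4.45
eef_pos: [0.4462, 0.283, 0.0136]
ee_rot: [0.845, -0.535, 0.001, -0.004]
contact_force: [0.3, -0.5, 1.6]
opening: 0.0853
finger_force: 0.0
pos [0.4462 0.283  0.0136] d units [0.0426 0.0896 0.0896] in target axes [0.0426 0.0887 0.0905] rot units [-0.0674  0.0282  0.0206] F [ 0.346  -0.5376  1.625 ] M [-0.0652 -0.0539  0.0089] q [ 0.8727  0.4859 -0.4879  0.0006 -0.5882 -0.4318] t 4.45 op 0.08534056362150598 0.0
```

```bash
python3 -m creep '[[[0,0,0,0,0,0,0],[0,0,0,0,0,0,0],[0,0,0,0,0,0,0]]]'
python3 -c "
from h import *
delta([.4437,.280,.010],205.15)"
```

```text
time_s: 4.75
eef_pos: [0.4465, 0.2837, 0.014]
ee_rot: [0.845, -0.535, 0.001, -0.005]
contact_force: [-0.3, 0.3, -1.2]
opening: 0.0851
finger_force: 0.0
pos [0.4465 0.2837 0.014 ] d units [0.0543 0.103  0.0993] in target axes [0.0542 0.1019 0.1005] rot units [-0.0798  0.0339  0.0256] F [-0.2931  0.3017 -1.219 ] M [0.0468 0.0277 0.0263] q [ 0.8731  0.4854 -0.4873  0.0006 -0.5876 -0.4316] t 4.75 op 0.08507508240607368 0.0
```

```bash
python3 -m creep '[[[0.03,0.06,0.1,-0.04,0.02,0.02,0],[0,0,0,0,0,0,0],[0,0,0,0,0,0,0]]]'
python3 -c "
from h import *
delta([.4437,.280,.010],205.15)"
```

```text
time_s: 5.05
eef_pos: [0.4445, 0.2812, 0.0091]
ee_rot: [0.844, -0.536, 0.0, -0.002]
contact_force: [0.6, -0.8, 0.3]
opening: 0.085
finger_force: 0.0
pos [0.4445 0.2812 0.0091] d units [ 0.0197  0.0302 -0.0217] in target axes [ 0.0197  0.0303 -0.0216] rot units [-0.0267  0.0083  0.0056] F [ 0.5708 -0.8321  0.254 ] M [-0.0062 -0.0301 -0.0385] q [ 0.8731  0.4923 -0.4934  0.0008 -0.5817 -0.4342] t 5.05 op 0.08501794795191947 0.0
```

```bash
python3 -m creep '[[[0.02,0.03,-0.02,-0.02,0,0,0.5],[0,0,0,0,0,0,0.8],[0,0,0,0,0,0,1],[0,0,0,0,0,0,1],[0,0,0,0,0,0,1]]]';python3 -m creep '[[[0,0,0,0,0,0,1],[0,0,0,0,0,0,1],[0,0,0,0,0,0,1],[0,0,0,0,0,0,1],[0,0,0,0,0,0,1]]]'
python3 -c "
from h import *
delta([.4437,.280,.010],205.15)"
```

```text
time_s: 5.55
eef_pos: [0.4441, 0.2803, 0.0103]
ee_rot: [0.844, -0.536, -0.0, -0.001]
contact_force: [-5.7, -2.2, 21.3]
opening: 0.0126
finger_force: 50.5
time_s: 6.05
eef_pos: [0.444, 0.2804, 0.0104]
ee_rot: [0.844, -0.536, -0.0, -0.001]
contact_force: [0.5, -0.6, 4.9]
opening: 0.0126
finger_force: 61.3
pos [0.444  0.2804 0.0104] d units [0.0045 0.0117 0.0105] in target axes [0.0045 0.0117 0.0105] rot units [-0.0158  0.0113  0.0078] F [ 0.5489 -0.5576  4.9339] M [0.0274 0.1373 0.0098] q [ 0.8721  0.4897 -0.493  -0.0008 -0.5859 -0.4316] t 6.05 op 0.012606797198898193 61.29852890968323
```

```bash
python3 -m creep '[[[0,0,-0.3,0,0,0,1],[0,0,-0.6,0,0,0,1],[0,0,-0.8,0,0,0,1],[0,0,-0.7,0,0,0,1],[0,0,-0.4,0,0,0,1]]]'
python3 -m creep '[[[0,0,0,0,0,0.5,1],[0.3,0,0,0,0,0.9,1],[0.5,0,0,0,0,0.9,1],[0.6,0,0,0,0,0.7,1],[0.7,0,0,0,0,0.3,1]]]'
python3 -c "
from h import *
delta([.4396,-.2955,.12],182.34)
f=dict(camera_model('wrist')); f['p'],f['d']=capture('wrist'); cv2.imwrite('pics/w2.png',f['p'][:,:,::-1]); np.savez('pics/w2.npz',**f)
"
```

```text
time_s: 6.55
eef_pos: [0.4437, 0.28, 0.1241]
ee_rot: [0.844, -0.536, -0.0, -0.002]
contact_force: [0.4, 0.6, -3.2]
opening: 0.0118
finger_force: 60.3
time_s: 7.05
eef_pos: [0.4589, 0.1969, 0.1214]
ee_rot: [0.722, -0.692, -0.001, 0.0]
contact_force: [0.7, -0.6, -3.7]
opening: 0.0125
finger_force: 60.3
pos [0.4589 0.1969 0.1214] d units [12.2798  0.9938  0.0259] in target axes [12.2804  0.9858  0.0347] rot units [0.0111 0.0069 0.0055] F [ 0.6755 -0.5505 -3.6855] M [-0.0401  0.102  -0.0423] q [ 0.7301  0.2885 -0.4464 -0.002  -0.8364 -0.6872] t 7.05 op 0.012485077866783762 60.273224115371704
```

View pics/w2.png

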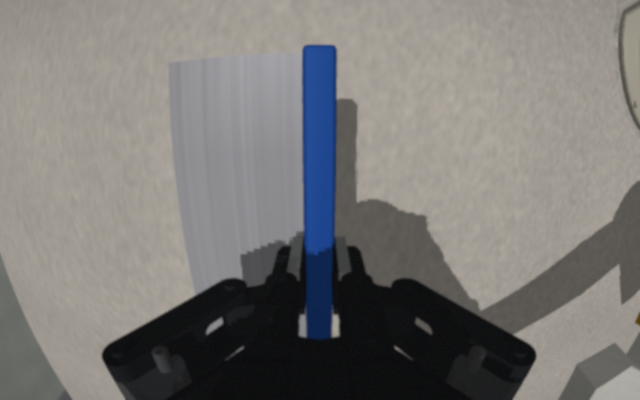

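The strip is held well: bead at columns 303–336, plate to its left at columns 170–303. I'll measure its tilt and yaw in the grip from depth, then transport.

```bash
cat >> h.py <<'E'
def held(f,c=(195,290),r=(80,230)):
    """fit the plate seen by the wrist camera; gives tilt along/across the strip, yaw, bead heights"""
    vv,uu=np.mgrid[r[0]:r[1],c[0]:c[1]]; uv=np.stack([uu.ravel(),vv.ravel()],1); D=fdepth(f,uv); D=D[np.isfinite(D).all(1)&(f["d"][uv[:,1],uv[:,0]]>0)]
    m=np.median(D,0); D=D[abs(D[:,2]-m[2])<.02]; co=np.linalg.lstsq(np.c_[D[:,:2]-m[:2],np.ones(len(D))],D[:,2],rcond=None)[0]
    b=blue(f["p"]); b[240:]=0; B=np.argwhere(b[:, 290:350])[:,::-1]+[290,0]; Q=fdepth(f,B); Q=Q[abs(Q[:,2]-np.median(Q[:,2]))<.004]
    v=np.linalg.svd(Q-Q.mean(0),full_matrices=False)[2][0]; v*=np.sign(v[1])
    print("plate z",m,"slopes dz/dx dz/dy",co[:2],"resid",np.std(D[:,2]-np.c_[D[:,:2]-m[:2],np.ones(len(D))]@co),"| bead z",np.median(Q[:,2]),"yaw",np.degrees(np.arctan2(-v[0],v[1])),"rise",v[2],"bead far/near",Q[Q[:,1].argmin()],Q[Q[:,1].argmax()],"xmid",np.median(Q,0))
E
python3 -c "
from h import *
held(np.load('pics/w2.npz'))"
python3 -m creep '[[[0.85,0.07,0,0,0,0,1],[0.96,0.08,0,0,0,0,1],[0.96,0.08,0,0,0,0,1],[0.96,0.08,0,0,0,0,1],[0.96,0.08,0,0,0,0,1]]]' >/dev/null
python3 -m creep '[[[0.96,0.08,0,0,0,0,1],[0.96,0.08,0,0,0,0,1],[0.96,0.08,0,0,0,0,1],[0.96,0.08,0,0,0,0,1],[0.96,0.08,0,0,0,0,1]]]' >/dev/null
python3 -m creep '[[[0.9,0.07,0,0,0,0,1],[0.7,0.06,0,0,0,0,1],[0.4,0.03,0,0,0,0,1],[0.1,0,0,0,0,0,1],[0,0,0,0,0,0,1]]]'
python3 -c "
from h import *
delta([.4396,-.2955,.12],182.34)
f=dict(camera_model('wrist')); f['p'],f['d']=capture('wrist'); cv2.imwrite('pics/w3.png',f['p'][:,:,::-1]); np.savez('pics/w3.npz',**f); held(f)
"
```

```text
plate z [0.4986 0.1479 0.1142] slopes dz/dx dz/dy [-0.005  -0.0015] resid 0.000624152002205048 | bead z 0.13632623715765466 yaw 2.3874323951096104 rise -0.0017076024786584745 bead far/near [0.4573 0.0977 0.1358] [0.4517 0.1824 0.1336] xmid [0.4605 0.1369 0.1363]
time_s: 8.6
eef_pos: [0.4411, -0.2669, 0.1207]
ee_rot: [0.722, -0.692, -0.001, -0.001]
contact_force: [-0.2, -0.2, -3.1]
opening: 0.0127
finger_force: 60.3
pos [ 0.4411 -0.2669  0.1207] d units [0.7131 0.0675 0.0145] in target axes [0.7131 0.0666 0.0163] rot units [0.0082 0.0212 0.0106] F [-0.1741 -0.2201 -3.1025] M [ 0.0647  0.0899 -0.0046] q [-0.2303  0.3147 -0.4082 -0.0029 -0.8495  0.2743] t 8.6 op 0.012680271994325816 60.285136699676514
plate z [ 0.4808 -0.3159  0.1134] slopes dz/dx dz/dy [-0.0048  0.0007] resid 0.0006284414105158971 | bead z 0.13547654311783278 yaw 2.4364528937359795 rise -0.00010954194804076574 bead far/near [ 0.4395 -0.3662  0.1344] [ 0.4339 -0.2816  0.1333] xmid [ 0.4428 -0.327   0.1355]
```

View pics/w3.png

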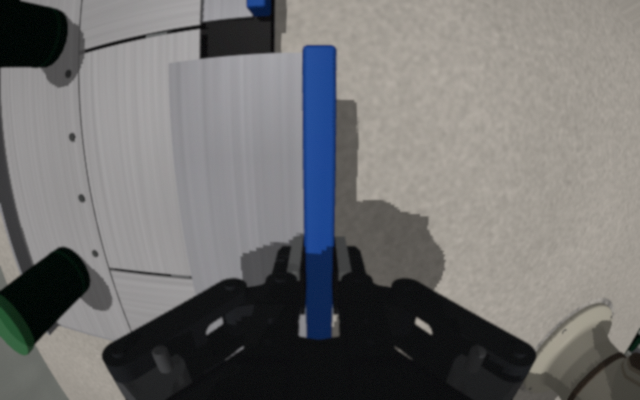

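The strip hangs level (edge about 0.4 mm low) and square to the bay. The bay mouth lies at left of the plate, and a fitted bead shows at (260,5). Now sideways to the bay centre and down.

```bash
python3 -m creep '[[[0.3,0.03,0,0,0.01,0.01,1],[0.41,0.03,0,0,0.01,0,1],[0,0,0.6,0,0,0,1],[0,0,0.8,0,0,0,1],[0,0,0.3,0,0,0,1]]]'
python3 -m creep '[[[0,0,0,0,0,0,1],[0,0,0,0,0,0,1]]]' >/dev/null
python3 -c "
from h import *
delta([.4396,-.2945,.0365],182.34)
f=dict(camera_model('wrist')); f['p'],f['d']=capture('wrist'); np.savez('pics/w4.npz',**f); held(f)
b=blue(f['p']);c,l,s,_=cv2.connectedComponentsWithStats(b)
for i in range(1,c):
  if s[i,4]>30: 
    uv=np.argwhere(l==i)[:,::-1]; P=fplane(f,uv,.05); print(s[i],cv2.minAreaRect(P[:,:2].astype(np.float32)))
p,d=capture('top'); np.savez('pics/top1.npz',p=p,d=d); cv2.imwrite('pics/top1.png',cv2.resize(p[170:270,320:560,::-1],None,fx=3,fy=3))
"
```

```text
time_s: 9.15
eef_pos: [0.4388, -0.2944, 0.0507]
ee_rot: [0.722, -0.692, -0.002, 0.001]
contact_force: [-0.8, -0.3, -3.8]
opening: 0.0121
finger_force: 60.3
pos [ 0.4418 -0.2956  0.054 ] d units [-0.0295  0.0535  0.4377] in target axes [-0.0286  0.0528  0.4378] rot units [-0.0144 -0.0145  0.0235] F [ 0.6024  0.5269 -3.4805] M [ 0.023   0.0212 -0.0066] q [-0.2836  0.4283 -0.4437  0.0017 -0.6966  0.326 ] t 9.35 op 0.012357486684145456 60.2889883518219
plate z [ 0.4816 -0.3445  0.0471] slopes dz/dx dz/dy [-0.0029 -0.0037] resid 0.000628800095634472 | bead z 0.0690989245561616 yaw 2.4739740142748965 rise -0.004689993860855299 bead far/near [ 0.4423 -0.3948  0.0678] [ 0.4483 -0.3102  0.0678] xmid [ 0.4435 -0.3556  0.0691]
[ 216    0   36   34 1092] ((0.4872214198112488, -0.41374531388282776), (0.017749270424246788, 0.01839962601661682), 1.5702946186065674)
[ 303   46   33  294 8721] ((0.44194692373275757, -0.3145495653152466), (0.016266493126749992, 0.16706424951553345), 2.5659873485565186)
```

View pics/top1.png

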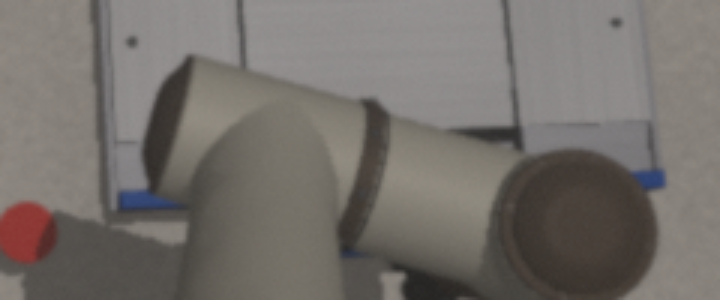

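The arm hides the bay from the top camera, with the fitted beads visible at (150,200) and (650,180) in the crop. The wrist view does locate the far fitted bead's inner end, putting the bay centre at y≈-0.293, which agrees. Lowering to just above the board.

```bash
python3 -m creep '[[[-0.03,0.05,0.2,0,-0.025,0.02,1],[0,0,0.22,0,0,0,1],[0,0,0,0,0,0,1],[0,0,0,0,0,0,1],[0,0,0,0,0,0,1]]]'
python3 -c "
from h import *
delta([.4846,-.2930,.0365],182.34)
f=dict(camera_model('wrist')); f['p'],f['d']=capture('wrist'); np.savez('pics/w5.npz',**f); held(f)
print('board near far bay end',fdepth(f,[[240,40],[225,40],[235,30]]))
"
```

```text
time_s: 9.95
eef_pos: [0.439, -0.2944, 0.0365]
ee_rot: [0.721, -0.693, -0.0, -0.001]
contact_force: [-0.0, -0.5, -2.3]
opening: 0.012
finger_force: 60.3
pos [ 0.439  -0.2944  0.0365] d units [ 0.011  -1.1409  0.0001] in target axes [ 0.0118 -1.1409 -0.0008] rot units [-0.0071  0.0163 -0.0055] F [-0.0488 -0.5062 -2.2655] M [-0.0103  0.0997  0.0116] q [-0.2849  0.4525 -0.4619 -0.0035 -0.6563  0.3278] t 9.95 op 0.012049459302223524 60.31012415885925
plate z [ 0.4786 -0.3435  0.0293] slopes dz/dx dz/dy [-0.003   0.0002] resid 0.0006219953077257933 | bead z 0.051326083367890823 yaw 2.2789272394333167 rise 0.0005096979846415611 bead far/near [ 0.438  -0.3938  0.0499] [ 0.4455 -0.3089  0.0498] xmid [ 0.4405 -0.3546  0.0513]
board near far bay end [[ 0.4825 -0.4021  0.0208]
 [ 0.4894 -0.4018  0.0246]
 [ 0.4847 -0.407   0.0236]]
```

Underside is 1.3 mm above the board. Sliding in now.

```bash
python3 -m creep '[[[0,-0.15,0,0,0,0,1],[0,-0.2,0,0,0,0,1],[0,-0.2,0,0,0,0,1],[0,0,0,0,0,0,1],[0,0,0,0,0,0,1]]]'
python3 -c "
from h import *
delta([.4846,-.2930,.0365],182.34)
"
```

```text
time_s: 10.5
eef_pos: [0.461, -0.2932, 0.0362]
ee_rot: [0.721, -0.693, -0.001, -0.001]
contact_force: [-0.6, 0.4, -3.4]
opening: 0.0125
finger_force: 60.3
pos [ 0.461  -0.2932  0.0362] d units [ 0.0177 -0.5909 -0.0067] in target axes [ 0.0181 -0.5909 -0.0068] rot units [-0.0023  0.0199 -0.0053] F [-0.6452  0.4224 -3.3734] M [0.0016 0.0759 0.0029] q [-0.2711  0.4756 -0.4171 -0.0038 -0.6785  0.3142] t 10.5 op 0.012493643282959687 60.30176281929016
```

```bash
python3 -m creep '[[[0,-0.2,-0.005,0,0.01,0,1],[0,-0.2,0,0,0,0,1],[0,-0.05,0,0,0,0,1],[0,0,0,0,0,0,1],[0,0,0,0,0,0,1]]]'
python3 -c "
from h import *
delta([.4846,-.2930,.0365],182.34)
f=dict(camera_model('wrist')); f['p'],f['d']=capture('wrist'); cv2.imwrite('pics/w6.png',f['p'][:,:,::-1]); np.savez('pics/w6.npz',**f); held(f,(215,290))
"
```

```text
time_s: 11.0
eef_pos: [0.4785, -0.2926, 0.0365]
ee_rot: [0.721, -0.693, -0.0, -0.0]
contact_force: [-1.1, -0.4, -3.3]
opening: 0.0125
finger_force: 60.3
pos [ 0.4785 -0.2926  0.0365] d units [ 0.0167 -0.1514 -0.0007] in target axes [ 0.0168 -0.1514 -0.0006] rot units [-0.0009  0.0104 -0.0075] F [-1.074  -0.4344 -3.3438] M [0.0399 0.0778 0.0183] q [-0.2605  0.4936 -0.3813 -0.0019 -0.6962  0.3019] t 11.0 op 0.012545945001439383 60.30166268348694
plate z [ 0.5129 -0.3418  0.0293] slopes dz/dx dz/dy [-0.0028 -0.    ] resid 0.0006495976833377042 | bead z 0.05131131993950794 yaw 3.2273444333846695 rise 0.005571025194163146 bead far/near [ 0.4836 -0.4128  0.0479] [ 0.4842 -0.3074  0.0503] xmid [ 0.4802 -0.3541  0.0513]
```

View pics/w6.png

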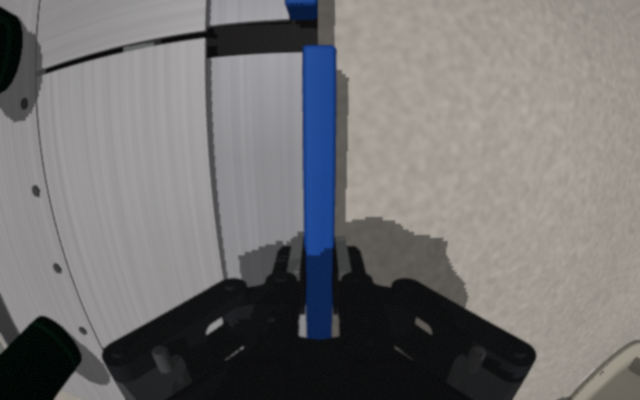

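The plate is under the sheet (sheet edge at column ~212). The fitted bead's outer face at column 317 shows a few mm still to go. Continuing in small steps until the stop pushes back.

```bash
python3 -m creep '[[[0.015,-0.08,0,0,0,0,1],[0,-0.05,0,0,0,0,1],[0,0,0,0,0,0,1],[0,0,0,0,0,0,1]]]'
python3 -m creep '[[[0,-0.04,0,0,0,0,1],[0,0,0,0,0,0,1],[0,0,0,0,0,0,1]]]'
python3 -m creep '[[[0,-0.04,0,0,0,0,1],[0,0,0,0,0,0,1],[0,0,0,0,0,0,1]]]'
python3 -m creep '[[[0,-0.04,0,0,0,0,1],[0,0,0,0,0,0,1],[0,0,0,0,0,0,1]]]'
```

```text
time_s: 11.45
eef_pos: [0.484, -0.2931, 0.0366]
ee_rot: [0.721, -0.693, -0.0, -0.001]
contact_force: [-0.5, 0.2, -2.9]
opening: 0.0122
finger_force: 60.3
time_s: 11.75
eef_pos: [0.4856, -0.293, 0.0366]
ee_rot: [0.721, -0.693, -0.0, -0.001]
contact_force: [-0.4, 1.1, -3.4]
opening: 0.0125
finger_force: 60.3
time_s: 12.05
eef_pos: [0.4862, -0.2928, 0.0364]
ee_rot: [0.721, -0.693, -0.001, -0.0]
contact_force: [-2.4, -0.8, -1.8]
opening: 0.0121
finger_force: 60.4
time_s: 12.35
eef_pos: [0.4862, -0.2928, 0.0362]
ee_rot: [0.721, -0.693, -0.002, 0.001]
contact_force: [-5.9, -1.2, -0.2]
opening: 0.0122
finger_force: 60.6
```

The stop was reached at x=0.4862 with 6 N of push-back. Now lowering onto the board.

```bash
python3 -m creep '[[[0,-0.02,0.02,0,0,0,1],[0,0,0.02,0,0,0,1],[0,0,0,0,0,0,1]]]'
python3 -m creep '[[[0,-0.02,0.03,0,0,0,1],[0,0,0.03,0,0,0,1],[0,0,0,0,0,0,1]]]'
python3 -c "
from h import *
delta([.4862,-.2930,.0345],182.34)
f=dict(camera_model('wrist')); f['p'],f['d']=capture('wrist'); np.savez('pics/w7.npz',**f); held(f,(225,290))
b=blue(f['p']);c,l,s,_=cv2.connectedComponentsWithStats(b)
for i in range(1,c):
  if s[i,4]>30: 
    uv=np.argwhere(l==i)[:,::-1]; P=fplane(f,uv,.05); print(s[i],cv2.minAreaRect(P[:,:2].astype(np.float32)))
"
```

```text
time_s: 12.65
eef_pos: [0.4862, -0.2926, 0.0346]
ee_rot: [0.721, -0.693, -0.003, 0.001]
contact_force: [-7.8, 0.2, 1.7]
opening: 0.0122
finger_force: 60.9
time_s: 12.95
eef_pos: [0.4861, -0.2926, 0.0344]
ee_rot: [0.721, -0.693, -0.004, 0.002]
contact_force: [-13.4, 3.0, 14.5]
opening: 0.0127
finger_force: 62.7
pos [ 0.4861 -0.2926  0.0344] d units [ 0.011  -0.0013 -0.0031] in target axes [ 0.011  -0.0013 -0.0031] rot units [ 0.0654  0.0235 -0.0087] F [-13.3544   3.0387  14.5135] M [0.5804 3.6107 0.0705] q [-0.2565  0.5078 -0.3612 -0.0006 -0.7102  0.2967] t 12.95 op 0.01266818392920689 62.67161786556244
plate z [ 0.5178 -0.3419  0.0275] slopes dz/dx dz/dy [0.0106 0.0027] resid 0.0008684271186395666 | bead z 0.04933771761742244 yaw 2.3486776686796826 rise 0.0020135348832381744 bead far/near [ 0.4835 -0.4126  0.0475] [ 0.4924 -0.3075  0.0485] xmid [ 0.4877 -0.3542  0.0493]
[304   0  32  18 519] ((0.489715039730072, -0.4076154828071594), (0.012488146312534809, 0.007655201479792595), 2.4775617122650146)
[ 302   44   34  296 8798] ((0.4864707589149475, -0.31947413086891174), (0.01364466454833746, 0.14560583233833313), 2.3292388916015625)
```

```bash
python3 -c "
from h import *
f=np.load('pics/w7.npz')
for c in [(240,290),(250,290)]: held(f,c)
cv2.imwrite('pics/w7.png',cv2.resize(f['p'][0:280,180:360,::-1],None,fx=2,fy=2))
uv=np.array([[x,150] for x in range(205,300,5)]); print(np.c_[uv[:,0],fdepth(f,uv)[:,[0,2]]])
"
```

```text
plate z [ 0.5141 -0.342   0.0274] slopes dz/dx dz/dy [-0.0008 -0.001 ] resid 0.0006246733256453034 | bead z 0.04933771761742244 yaw 2.3486776686796826 rise 0.0020135348832381744 bead far/near [ 0.4835 -0.4126  0.0475] [ 0.4924 -0.3075  0.0485] xmid [ 0.4877 -0.3542  0.0493]
plate z [ 0.5116 -0.342   0.0274] slopes dz/dx dz/dy [-0.0011 -0.0012] resid 0.0006277061059743922 | bead z 0.04933771761742244 yaw 2.3486776686796826 rise 0.0020135348832381744 bead far/near [ 0.4835 -0.4126  0.0475] [ 0.4924 -0.3075  0.0485] xmid [ 0.4877 -0.3542  0.0493]
[[205.       0.5424   0.0341]
 [210.       0.5401   0.0333]
 [215.       0.5373   0.0337]
 [220.       0.5347   0.034 ]
 [225.       0.5339   0.028 ]
 [230.       0.5313   0.028 ]
 [235.       0.5292   0.0264]
 [240.       0.5264   0.0268]
 [245.       0.5238   0.0272]
 [250.       0.521    0.0284]
 [255.       0.5188   0.0267]
 [260.       0.5163   0.0266]
 [265.       0.5137   0.0272]
 [270.       0.511    0.0289]
 [275.       0.5087   0.0271]
 [280.       0.5062   0.0281]
 [285.       0.5037   0.0283]
 [290.       0.5014   0.0264]
 [295.       0.4989   0.0274]]
```

View pics/w7.png

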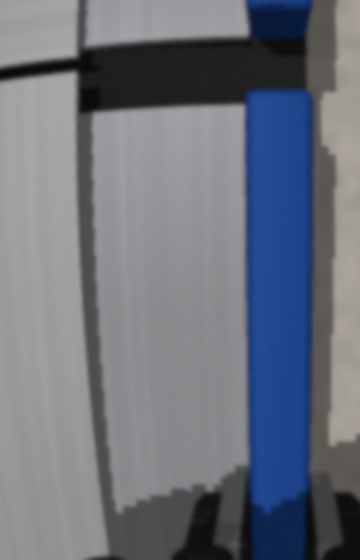

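Home: bead in line with the fitted one, plate flat at 27.4 mm, 40 mm of plate showing to the sheet edge (column ~222) and the sheet at its rest height of 34 mm. Now the firm press.

```bash
python3 -m creep '[[[0,0,0.03,0.03,0,0,1],[0,0,0.03,0,0,0,1],[0,0,0,0,0,0,1],[0,0,0,0,0,0,1]]]'
python3 -c "
from h import *
delta([.4862,-.2930,.0345],182.34)"
```

```text
time_s: 13.4
eef_pos: [0.4862, -0.2926, 0.0343]
ee_rot: [0.721, -0.693, -0.002, 0.001]
contact_force: [-16.5, 5.5, 28.2]
opening: 0.0122
finger_force: 64.5
pos [ 0.4862 -0.2926  0.0343] d units [ 0.0108 -0.0004 -0.004 ] in target axes [ 0.0108 -0.0004 -0.004 ] rot units [ 0.0329  0.0184 -0.0021] F [-16.4746   5.4717  28.2161] M [1.4926 4.7046 0.0626] q [-0.2568  0.5065 -0.3635 -0.0015 -0.7052  0.2985] t 13.4 op 0.012214333220484317 64.48949933052063
```

```bash
python3 -m creep '[[[0,0,0.03,0,0,0,1],[0,0,0.02,0,0,0,1],[0,0,0,0,0,0,1],[0,0,0,0,0,0,1],[0,0,0,0,0,0,1]]]' >/dev/null
python3 -m creep '[[[0,0,0,0,0,0,1],[0,0,0,0,0,0,1],[0,0,0,0,0,0,1],[0,0,0,0,0,0,1],[0,0,0,0,0,0,1]]]'
python3 -c "
from h import *
delta([.4862,-.2930,.0345],182.34)
f=dict(camera_model('wrist')); f['p'],f['d']=capture('wrist'); held(f,(240,290))
print('sheet z',np.median(fdepth(f,[[x,y] for x in range(180,215) for y in range(120,200)])[:,2]))
b=blue(f['p']);c,l,s,_=cv2.connectedComponentsWithStats(b)
for i in range(1,c):
  if s[i,4]>30:
    uv=np.argwhere(l==i)[:,::-1]; P=fplane(f,uv,.05); print(s[i],cv2.minAreaRect(P[:,:2].astype(np.float32)))
"
```

```text
time_s: 14.4
eef_pos: [0.4862, -0.2926, 0.0343]
ee_rot: [0.722, -0.692, -0.002, 0.001]
contact_force: [-20.4, 7.7, 40.3]
opening: 0.0123
finger_force: 66.0
pos [ 0.4862 -0.2926  0.0343] d units [ 0.0106  0.0003 -0.0051] in target axes [ 0.0106  0.0002 -0.0051] rot units [0.0317 0.0143 0.0036] F [-20.3869   7.7315  40.3108] M [2.3663 5.6177 0.0236] q [-0.2565  0.5064 -0.364  -0.0008 -0.7045  0.2984] t 14.4 op 0.012320413393694721 65.9992665052414
plate z [ 0.5142 -0.3419  0.0274] slopes dz/dx dz/dy [-0.0024 -0.0004] resid 0.0006316931983335072 | bead z 0.04933024560826723 yaw 2.2907762794038384 rise 0.0032649316601578854 bead far/near [ 0.4923 -0.4125  0.0464] [ 0.4919 -0.3071  0.0476] xmid [ 0.4877 -0.354   0.0493]
sheet z 0.03393695596892246
[304   0  32  19 524] ((0.48986732959747314, -0.4074030816555023), (0.012489945627748966, 0.008078149519860744), 2.481720209121704)
[ 302   44   35  296 8781] ((0.4864811897277832, -0.3195456564426422), (0.013633821159601212, 0.1454659402370453), 2.3184006214141846)
```

```bash
python3 -m creep '[[[0,0,-0.02,0,0,0,1],[0,0,0,0,0,0,1],[0,0,0,0,0,0,1],[0,0,0,0,0,0,1]]]'
python3 -c "
from cell import *
print(job_done())"
```

```text
time_s: 14.85
eef_pos: [0.4862, -0.2925, 0.0343]
ee_rot: [0.721, -0.692, -0.002, 0.001]
contact_force: [-19.0, 7.0, 35.0]
opening: 0.0122
finger_force: 65.4
the job is handed in; nothing more can be done
None
```

The strip is tucked fully home against the stop, lying flat in line with the fitted beads, and I handed the job in at 14.85 s with it still gripped and pressed down at about 35 N; the sheet stayed at its rest height and nothing else was touched.

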